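# Check-weigh a padlock on the sprung hook scale

### The job

Check-weigh the long-shackle padlock: hang it by its shackle on the hook of the spring scale, very slowly easing its whole weight onto the spring so that the hook neither jumps nor gets pressed beyond the padlock's own weight, then let go and leave it hanging untouched until it has been at rest for a full second. After that lift it just as slowly off the hook, without dragging on it, and set it down softly, standing upright, inside the black tray. Leave the short-shackle padlock where it stands.

Things in the scene. Friction and masses are not known exactly. Their poses are not given: they have to be found in the camera images.
- padlock: The padlock to weigh, long shackle: steel block 60 (x) x 26 (y) x 50 (z) mm, standing; on top a U shackle of 9 mm round bar in its x-z plane, 109 mm high overall. The legs, upright from 50 to 85 mm, are 49 mm wide over their outsides (along x), where it can be gripped; 31 mm between them. Origin: centre of the underside, z up. Mass unknown, 0.16 to 0.68 kg.
- shackle_arch (a point): Inside top of the padlock's shackle arch, which comes to rest on the hook: 100 mm straight above the padlock's origin. The arch is half round, inner radius 15 mm.
- short_padlock: Bystander: same steel block 60 x 26 x 50 mm but a short shackle, 84 mm high overall. Origin: centre of the underside. Must stay where it stands.
- scale: Spring scale fixed to the bench. Origin on the bench, straight below the hook's seat. Base plate 12 mm high (x -65 to 65, y -40 to 150 mm); white housing 66 mm wide, y 100 to 130 mm, 270 mm high. A level round prong, 8 mm thick, comes out of the housing and points along the scale's own -y. The padlock goes on from the -y side, its shackle plane along the scale's x.
- hook_seat (a point): Point on the upper side of the prong where the arch should hang; 220 mm above the bench when unloaded; moves down with the hook. The prong is straight from 84 mm behind it (+y) to 18 mm in front (-y).
- hook_tip (a point): Top of the prong's turned-up end, 23 mm in front (-y) of the seat and 14 mm above it: the arch must be lifted over it. Moves with the hook.
- hook (a joint): Downward travel of the hook, m: 0 unloaded (upper stop), 0.105 lower stop. Soft spring, 80 N/m after 0.1 N preload, so the padlock settles at 0.019 to 0.082 by its mass; lightly damped, it jumps and bounces if let go out of balance. Delicate: keep its motion below 0.05 m/s down or up, its travel under 0.095 and the force between padlock and scale below 9 N.
- tray: Black open tray 200 (x) x 160 (y) x 45 (z) mm, walls and floor 5 mm thick, fixed to the bench. Origin: centre of the underside.
- parts_box: Bystander: clear divided parts box 140 x 220 x 35 mm, fixed. Origin: centre of the underside.
- carton: Bystander: open cardboard carton 140 x 100 x 45 mm, fixed. Origin: centre of the underside.

How it is judged:
By the outcome, as a careful person would: the job done as asked, in the order asked, and still so for the second after the job is handed in, with the robot touching nothing.
It also fails if it takes over 72 s, if anything falls off the work surface, if the arm or the gripper's body presses on something with over 40 N, if the wrist force passes 120 N, or if a joint passes its speed limit or range.

### The arm

A 6-joint arm with a two-finger parallel gripper is mounted at the origin on the work surface. World frame = base frame: x ahead of the robot, y to its left, z up, the work surface at z = 0. Lengths are in m, angles in rad, forces in N, time in s.
With the tool pointing down it reaches from about 0.35 to 0.85 m from the base axis. Payload 8.1 kg.
Tool frame: the origin (TCP) lies on the mounting face of the last link; the fingertips stand 186 mm ahead of it and the grasp point (between the pads) lies 167 mm ahead of it; z points along the fingers, y is the line along which they close (so a half turn about z gives the same grasp; the last joint's range is limited). The gripper opens to 93 mm and grips with 3 to 60 N. Pads are 15 mm wide; open, the fingers measure 128 mm over their backs; the gripper's body (75 mm by 188 mm) begins 65 mm behind the grasp point.
Start: joints at [-0.085, 0.13, 1.488, -0, 1.523, -0.085], TCP at [0.6, 0, 0.405] pointing down, gripper open.
Joint ranges: [-2.96, 2.96], [-0.89, 2.26], [0.02, 2.5], [-1.34, 4.48], [0, 2.73], [-2.66, 2.66]. Speed limits (rad/s): [2.39, 2.39, 2.79, 3.14, 3.14, 3.14].

### API

Orientations are given as a rotation vector (axis times angle).
In Python, from plant import read_state, read_camera, camera_params, close_job gives the robot as it stands. The module is installed in compiled form; this text tells all that it offers.
- The arm moves only by the tool servo_tool, never from a script. Its argument "increments" is a list of rows, each an object with "slide": the shift along the tool's x, y, z in mm, a list of three; "dr": the turn, a rotation vector about the tool's x, y, z in rad, a list of three; "jaw": the closure, from 0 (fully open) to 1 (shut). In form: [{"slide": [x, y, z], "dr": [ax, ay, az], "jaw": jaw}, ...]. A call has 1 to 20 rows; each row is the pose to reach, as a shift and turn from the pose commanded when the call began, along the tool's axes at that moment; what a row does not reach only later rows make up. A row lasts 1/10 s, in which the tool goes at most 50 mm and 8.59 degrees, less where a joint would pass 70% of its speed; a pose out of reach is approached as far as the arm can. A call with a gripper value outside its range is refused whole. The fingers move at their own pace and stop on an object; "force" is the grip in N (left out, the last holds). Time passes only in rows, so rows that repeat a pose let the fingers close. It gives the time, the measured TCP pose, the force, the opening and the grip force at its end, in the units of the state.
- read_state(): the state, without advancing time (a new reading comes with each control period).
- read_camera(name): name is "scene" or "side" or "wrist"; returns (picture, depth): 400x640x3 uint8, red, green, blue; 400x640 float32, m along the optical axis (not along the pixel's ray), 0 where there is no reading.
- camera_params(name): a dict with "fx", "fy", "cx", "cy" (pixels), "k1" (the pictures are not rectified: a ray, as slopes to the right and down, at radius r is drawn at 1 + k1 r^2 times it, then the intrinsics apply), "rvec" (rotation vector, rad) and "tvec" (3), from world to camera coordinates, as OpenCV has them. Camera axes: x right, y down, z forward; pixel columns grow to the right and rows downward; lengths in m; the calibration is good to about 2 mm. A picture is of the moment at which its call begins: read the wrist's pose just before it. camera_params takes no time and is no camera call; for the wrist camera it gives the pose at the moment of the call.
- close_job(): hands the job in; it is judged then, once.
The state is a dict: "t": time; "q": joint angles; "dq": joint speeds; "joint_torque": joint torques, N m; "tool_pos": TCP position; "orientation": TCP orientation; "force": force on the tool from outside, world axes, zero at the start; "wrist_torque": the same for the moment, N m; "opening": finger opening in m; "gripper_force": force on a finger pad.
Only numpy, scipy, OpenCV 4.12 (cv2) and the standard library are available. Lean on these libraries where they do the work, as an engineer would, in place of code of your own. Each camera call takes 0.05 s, during which the arm holds its last target. There are 200 camera calls.

## Working session

There is one attempt and no reset: what is moved stays moved. The work goes in short steps, Python scripts to look and compute and a tool call to move; the robot and the scene stay as the last step left them, time stands still between calls to the robot, and variables do not carry over. Pictures are saved under pics/ and viewed, at most 10 in all, crops included, and the job is handed in when it is done.

Besides the shell and the picture viewer there is one more tool, called after ">>>" by a JSON object that holds its "op" and its "data", one argument or row to a line. servo_tool: Moves the arm, as the interface text tells. Its arguments: {"type":"object","properties":{"increments":{"type":"array"},"force":{"type":"number"}},"required":["increments"]}

```bash
mkdir -p pics; cat > h.py <<'E'
import numpy as np, cv2
from plant import read_state, read_camera, camera_params, close_job
def cloud(name):
    p=camera_params(name); im,d=read_camera(name)
    K=np.array([[p['fx'],0,p['cx']],[0,p['fy'],p['cy']],[0,0,1]])
    v,u=np.mgrid[0:400,0:640].astype(float)
    k=p['k1']; xd=(u-p['cx'])/p['fx']; yd=(v-p['cy'])/p['fy']; x,y=xd.copy(),yd.copy()
    for _ in range(15):
        s=1+k*(x*x+y*y); x=xd/s; y=yd/s
    R=cv2.Rodrigues(np.array(p['rvec'],float))[0]; t=np.array(p['tvec'],float).ravel()
    P=np.stack([x*d,y*d,d],-1)
    W=(P-t)@R; W[d<=0]=np.nan
    return im,d,W,(np.stack([x,y,np.ones_like(x)],-1)@R, -R.T@t)
def save(name,im): cv2.imwrite('pics/'+name,im[:,:,::-1])
E
python3 - <<'E'
from h import *
for n in('scene','side','wrist'):
    im,d,W,(r,c)=cloud(n); save(n+'0.png',im); np.savez(n+'0.npz',im=im,W=W,r=r,c=c); print(n,c,(d>0).mean())
s=read_state(); print(s)
E
```

```text
scene [ 1.05330119 -0.17148227  1.02280249] 0.995890625
side [ 0.56455081 -0.74879294  0.79852658] 0.99610546875
wrist [0.59952959 0.07139288 0.38311921] 0.9960390625
{'t': 0.15, 'q': array([-8.53743393e-02,  1.31016599e-01,  1.48902355e+00, -4.07618138e-05,
        1.52298224e+00, -8.54113176e-02]), 'dq': array([ 0.00122888, -0.0013232 , -0.00233476,  0.00010718,  0.0004278 ,
        0.00156162]), 'joint_torque': array([ 8.59073725e-05, -5.60473788e+01, -4.92333663e+01,  7.68201635e-02,
        3.05504061e-02, -1.41810942e-04]), 'tool_pos': array([5.99831837e-01, 4.43108303e-05, 4.03914015e-01]), 'orientation': array([-2.22064328e+00, -2.22072978e+00,  1.49521459e-03]), 'force': array([-0.97397238, -0.34076659,  0.16879396]), 'wrist_torque': array([-0.02454784,  0.02331269,  0.00246218]), 'gripper_force': 0.0, 'opening': 0.09262604615401349}
```

View pics/scene0.png

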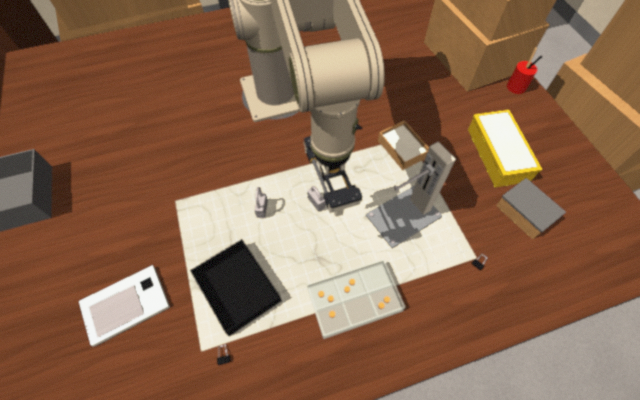

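View pics/side0.png

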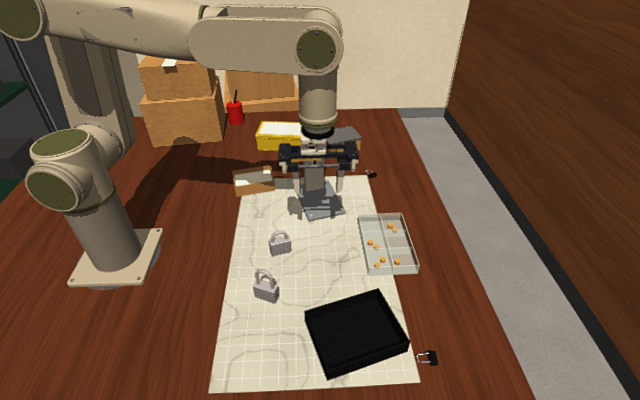

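The scene view shows padlocks at (262,203) and (316,197), the scale at about (420,200), and the tray at (237,287). The side view shows the long-shackle padlock at (266,288), the short one at (280,243), the tray at (357,335), and the scale at (318,200), partly hidden by the gripper.

```bash
python3 - <<'E'
from h import *
P=[];N=[]
for n in('scene','side','wrist'):
    z=np.load(n+'0.npz'); W=z['W'].reshape(-1,3); c=z['im'].reshape(-1,3)
    m=np.isfinite(W).all(1)&(W[:,0]>.3)&(W[:,0]<.95)&(abs(W[:,1])<.5)&(W[:,2]<.3); P.append(np.c_[W,c][m])
    for (u,v) in {'scene':[(262,203),(316,197),(237,287),(400,225),(445,165),(408,188)],'side':[(266,292),(280,247),(357,335),(312,180),(318,208)],'wrist':[]}[n]: print(n,u,v,z['W'][v,u].round(3),z['im'][v,u])
# top view height map
A=np.vstack(P)
H=np.zeros((500,350))
i=((A[:,1]+.5)/.002).astype(int);j=((A[:,0]-.3)/.002).astype(int)
ok=(i<500)&(i>=0)&(j<350)
np.maximum.at(H,(i[ok],j[ok]),A[ok,2])
img=np.clip(H/.25*255,0,255).astype(np.uint8); img=cv2.applyColorMap(img,cv2.COLORMAP_TURBO)
cv2.imwrite('pics/top.png',cv2.rotate(img,cv2.ROTATE_90_COUNTERCLOCKWISE))
E
```

```text
scene 262 203 [ 0.463 -0.16   0.049] [211 197 190]
scene 316 197 [ 0.495 -0.005  0.051] [217 204 197]
scene 237 287 [ 0.67  -0.288  0.007] [32 27 28]
scene 400 225 [0.642 0.204 0.011] [163 162 159]
scene 445 165 [0.631 0.28  0.263] [113 101  90]
scene 408 188 [ 0.525  0.287 -0.003] [221 214 193]
side 266 292 [ 0.457 -0.18   0.04 ] [107 100  97]
side 280 247 [ 0.487 -0.017  0.031] [124 116 110]
side 357 335 [ 0.676 -0.292  0.006] [19 19 21]
side 312 180 [0.592 0.273 0.055] [103  95  82]
side 318 208 [0.607 0.173 0.012] [99 98 94]
```

View pics/top.png

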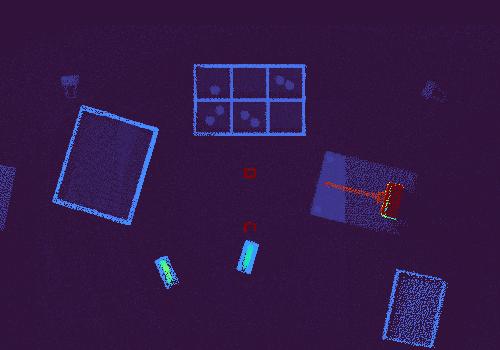

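View pics/wrist0.png

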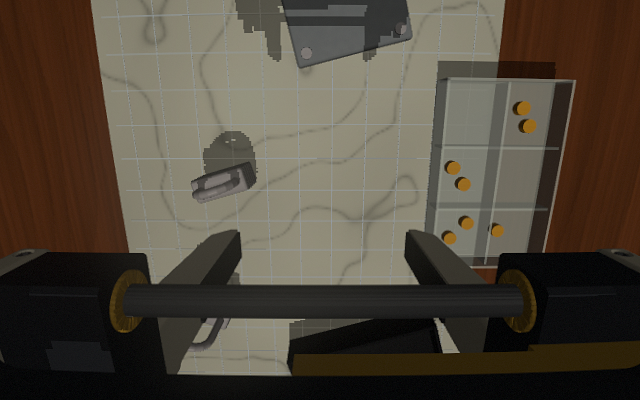

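The top map (up = +x, right = +y) shows the long padlock at (167,272), the short one at (248,257), the prong from (326,183) to (385,197), and the tray at (105,165). The wrist view shows the short padlock at (222,183).

```bash
python3 - <<'E'
from h import *
D={}
for n in('scene','side','wrist'):
    z=np.load(n+'0.npz'); W=z['W'].reshape(-1,3); D[n]=W[np.isfinite(W).all(1)]
def box(W,x,y,z): 
    return W[(W[:,0]>x[0])&(W[:,0]<x[1])&(W[:,1]>y[0])&(W[:,1]<y[1])&(W[:,2]>z[0])&(W[:,2]<z[1])]
for n in D:
    print('==',n)
    b=box(D[n],(.3,.9),(-.15,.1),(-.02,.02)); print('bench z',np.median(b[:,2]) if len(b) else 0)
    for nm,x,y,zz in [('longtop',(.40,.52),(-.23,-.1),(.06,.13)),('longblk',(.40,.52),(-.23,-.1),(.044,.055)),('long',(.40,.52),(-.23,-.1),(.015,.13)),('short',(.43,.54),(-.05,.05),(.015,.1))]:
        b=box(D[n],x,y,zz)
        if len(b)<15: continue
        (c,s,a)=cv2.minAreaRect(b[:,:2].astype(np.float32)); print(nm,len(b),np.round(c,4),np.round(s,4),round(a,1),'zmax',np.percentile(b[:,2],98).round(4))
    b=box(D[n],(.6,.68),(.13,.27),(.19,.25))
    if len(b)>15:
        m=b.mean(0);u,s,v=np.linalg.svd(b[:,:2]-m[:2],full_matrices=False);d=v[0]*np.sign(v[0,1]); t=(b[:,:2]-m[:2])@d
        print('prong',len(b),m,d,np.arctan2(-d[0],d[1]),'tip',m[:2]+d*t.min(), [ (round(q,3),np.percentile(b[(t>q)&(t<q+.02),2],[50,90]).round(4)) for q in np.arange(t.min(),t.max()-.02,.02)])
    b=box(D[n],(.5,.75),(.1,.4),(.006,.018)); (c,s,a)=cv2.minAreaRect(b[:,:2].astype(np.float32)); print('base',len(b),c,s,a)
    b=box(D[n],(.5,.75),(.1,.4),(.262,.285)); (c,s,a)=cv2.minAreaRect(b[:,:2].astype(np.float32)) if len(b)>5 else (0,0,0); print('house',len(b),c,s,a)
    b=box(D[n],(.5,.9),(-.45,-.15),(.035,.055))
    if len(b)>50: (c,s,a)=cv2.minAreaRect(b[:,:2].astype(np.float32)); print('tray',len(b),c,s,a)
E
```

```text
== scene
bench z 0.000462283350932083
longtop 79 [ 0.4561 -0.1661] [0.0093 0.0481] 66.2 zmax 0.1098
longblk 121 [ 0.4563 -0.1658] [0.025  0.0606] 64.6 zmax 0.0523
long 284 [ 0.4555 -0.1649] [0.026  0.0646] 64.9 zmax 0.1086
short 257 [ 0.4872 -0.0058] [0.0628 0.0261] 18.1 zmax 0.0825
prong 185 [0.61708847 0.2197076  0.22009687] [-0.21886464  0.97575523] 0.22065074324231201 tip [0.63264185 0.15036658] [(np.float64(-0.071), array([0.2202, 0.2325])), (np.float64(-0.051), array([0.2178, 0.2204])), (np.float64(-0.031), array([0.2184, 0.2206])), (np.float64(-0.011), array([0.2186, 0.2204])), (np.float64(0.009), array([0.2181, 0.2201])), (np.float64(0.029), array([0.2212, 0.2276]))]
base 2156 (0.6336725354194641, 0.1998063623905182) (0.16323935985565186, 0.25153958797454834) 17.681922912597656
house 305 (0.5984258055686951, 0.2867739796638489) (0.06596604734659195, 0.032398298382759094) 12.702686309814453
tray 673 (0.6710242033004761, -0.2894744575023651) (0.20268289744853973, 0.1581544429063797) 16.624710083007812
== side
bench z 0.0006829564600307123
longtop 128 [ 0.4555 -0.1672] [0.0089 0
[... 274 characters left out ...]
845886, 0.27080264687538147) 23.939332962036133
house 0 0 0 0
tray 936 (0.6685619950294495, -0.28966495394706726) (0.20204176008701324, 0.16181157529354095) 16.75594711303711
== wrist
bench z 0.00017166901959377002
longtop 340 [ 0.4674 -0.1691] [0.0089 0.0214] 63.4 zmax 0.1079
longblk 137 [ 0.4683 -0.1744] [0.0187 0.0261] 63.3 zmax 0.0545
long 503 [ 0.4683 -0.1744] [0.0188 0.0278] 63.3 zmax 0.1076
short 1566 [ 0.4854 -0.0035] [0.0605 0.0267] 15.9 zmax 0.0832
base 6649 (0.6523309946060181, 0.15308138728141785) (0.0830586701631546, 0.20446322858333588) 81.965087890625
house 0 0 0 0
tray 1128 (0.6517632603645325, -0.23067164421081543) (0.2017810046672821, 0.04865928366780281) 14.362203598022461
```

>>> {"op": "servo_tool", "data": {
  "increments": [
    {"slide": [20, 0, -20], "dr": [0, 0, 0], "jaw": 0},
    {"slide": [40, 0, -40], "dr": [0, 0, 0.1], "jaw": 0},
    {"slide": [60, 0, -60], "dr": [0, 0, 0], "jaw": 0},
    {"slide": [60, 0, -60], "dr": [0, 0, 0], "jaw": 0},
    {"slide": [60, 0, -60], "dr": [0, 0, 0], "jaw": 0},
    {"slide": [60, 0, -60], "dr": [0, 0, 0], "jaw": 0}
  ],
  "force": 30
}}

```text
t: 0.75
tool_pos: [0.5998, 0.0594, 0.4631]
orientation: [-2.222, -2.219, 0.003]
force: [0.5, 0.4, 0.0]
opening: 0.0932
gripper_force: 0.0
```

```bash
python3 - <<'E'
from h import *
im,d,W,(r,c)=cloud('wrist'); np.savez('w1.npz',im=im,W=W)
b=W.reshape(-1,3);b=b[np.isfinite(b).all(1)]
s=read_state(); print(s['t'],s['tool_pos'],s['orientation'],c)
b0=b
b=b0[(b0[:,0]>.59)&(b0[:,0]<.66)&(b0[:,1]>.13)&(b0[:,1]<.25)&(b0[:,2]>.205)&(b0[:,2]<.25)]
print(len(b),b.min(0),b.max(0))
rect=cv2.minAreaRect(b[:,:2].astype(np.float32));print(rect)
d=np.array([-.2192,.9757]); n=np.array([.9757,.2192])
t=b[:,:2]@d;l=b[:,:2]@n
for q in np.arange(t.min(),t.max(),.008):
    m=(t>=q)&(t<q+.008)
    if m.sum()>5: print(round(q,4),m.sum(),l[m].min().round(4),l[m].max().round(4),np.percentile(b[m,2],[50,95,100]).round(4))
h=b0[(b0[:,2]>.26)&(b0[:,2]<.28)&(b0[:,1]>.2)&(b0[:,1]<.35)]
if len(h)>20: print('house',len(h),cv2.minAreaRect(h[:,:2].astype(np.float32)),h[:,2].max())
F=[]
for i in range(16): read_camera('wrist'); F.append(read_state()['force'])
F=np.array(F);print(F.mean(0),F.std(0),F[:6,2])
E
```

```text
0.8 [0.59983659 0.05924835 0.46299864] [-2.22222076 -2.21848871  0.00323151] [0.59968338 0.13072893 0.44240242]
1032 [0.61420953 0.15056801 0.2142474 ] [0.6337671  0.20233331 0.23497111]
((0.6246216297149658, 0.17707529664039612), (0.008294450119137764, 0.05405047908425331), 14.071727752685547)
0.0088 160 0.6446 0.6524 [0.2318 0.2338 0.235 ]
0.0168 143 0.6445 0.6526 [0.2187 0.226  0.2296]
0.0248 158 0.6444 0.6525 [0.2186 0.2203 0.2211]
0.0328 163 0.6441 0.6525 [0.2187 0.2202 0.221 ]
0.0408 158 0.6439 0.6519 [0.2186 0.2199 0.2207]
0.0488 159 0.6436 0.6512 [0.2187 0.2201 0.2212]
0.0568 91 0.6435 0.6508 [0.2185 0.22   0.2204]
[-0.18786665  0.06332588  0.09479699] [0.63576922 0.6043439  0.28810772] [ 0.56723243 -0.0774024  -0.12010794 -0.29056781  0.51103945  0.19111713]
```

```bash
cat >> h.py <<'E'
from scipy.spatial.transform import Rotation as Ro
R0=Ro.from_matrix(np.array([[0,1,0],[1,0,0],[0,0,-1.]]))
def tgt(yaw,tilt,g):
    R=R0*Ro.from_euler('z',-yaw)*Ro.from_euler('y',tilt); return R,np.array(g)-.167*R.as_matrix()[:,2]
def inc(yaw,tilt,g,cur=None):
    s=read_state(); Rc=Ro.from_rotvec(s['orientation']);pc=s['tool_pos']
    if cur: Rc,pc=cur
    R,p=tgt(yaw,tilt,g)
    print('slide',(Rc.inv().apply(p-pc)*1000).round(1),'dr',(Rc.inv()*R).as_rotvec().round(3)); return R,p
E
python3 - <<'E'
from h import *
g=[.4558,-.1664,.0755]
a=inc(-.433,.15,[g[0],g[1],.19]); inc(-.433,.15,g,a)
E
```

```text
slide [-249.1 -154.7  109.7] dr [-0.032  0.148  0.432]
slide [-17.1   0.  113.2] dr [0. 0. 0.]
```

>>> {"op": "servo_tool", "data": {
  "increments": [
    {"slide": [-15, -9, 4], "dr": [0, 0, 0], "jaw": 0},
    {"slide": [-45, -28, 14], "dr": [-0.003, 0.015, 0.045], "jaw": 0},
    {"slide": [-85, -53, 30], "dr": [-0.008, 0.04, 0.12], "jaw": 0},
    {"slide": [-125, -78, 50], "dr": [-0.014, 0.07, 0.2], "jaw": 0},
    {"slide": [-165, -103, 70], "dr": [-0.02, 0.1, 0.28], "jaw": 0},
    {"slide": [-205, -128, 90], "dr": [-0.026, 0.125, 0.36], "jaw": 0},
    {"slide": [-235, -146, 103], "dr": [-0.03, 0.14, 0.41], "jaw": 0},
    {"slide": [-249.1, -154.7, 109.7], "dr": [-0.032, 0.148, 0.432], "jaw": 0},
    {"slide": [-249.1, -154.7, 109.7], "dr": [-0.032, 0.148, 0.432], "jaw": 0},
    {"slide": [-249.1, -154.7, 109.7], "dr": [-0.032, 0.148, 0.432], "jaw": 0},
    {"slide": [-249.1, -154.7, 109.7], "dr": [-0.032, 0.148, 0.432], "jaw": 0}
  ]
}}

```text
t: 2.7
tool_pos: [0.446, -0.1885, 0.3558]
orientation: [-2.573, -1.648, -0.194]
force: [0.5, -0.2, 0.4]
opening: 0.0933
gripper_force: 0.0
```

```bash
python3 - <<'E'
from h import *
F=[]
im,d,W,_=cloud('wrist'); save('w2.png',im)
b=W.reshape(-1,3);b=b[np.isfinite(b).all(1)];b=b[(b[:,0]>.4)&(b[:,0]<.52)&(b[:,1]>-.23)&(b[:,1]<-.1)]
for lo,hi in((.044,.055),(.06,.13)):
    c=b[(b[:,2]>lo)&(b[:,2]<hi)]; print(len(c),cv2.minAreaRect(c[:,:2].astype(np.float32)) if len(c)>5 else 0, c[:,2].max() if len(c) else 0)
for i in range(12): read_camera('wrist'); F.append(read_state()['force'])
print(np.mean(F,0))
inc(-.433,.15,[.4558,-.1664,.0755]); print(read_state()['t'])
E
```

```text
1083 ((0.45398467779159546, -0.16474026441574097), (0.02544396184384823, 0.05971278250217438), 65.90795135498047) 0.054876687424377464
750 ((0.45373401045799255, -0.1651208996772766), (0.00938689149916172, 0.04756438732147217), 66.6011962890625) 0.1101651063946128
[0.05670622 0.0395737  0.07246824]
slide [-1.710e+01  1.000e-01  1.131e+02] dr [-0.001 -0.     0.   ]
3.35
```

View pics/w2.png

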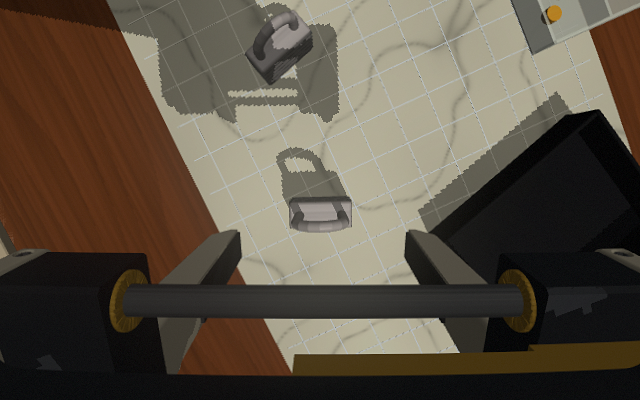

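The wrist view shows the long padlock centred between the fingers at (320,213), and the short one well clear at (280,45).

```bash
python3 - <<'E'
from h import *
inc(-.425,.15,[.4548,-.1657,.0755])
E
```

```text
slide [-16.9  -0.9 113.1] dr [ 0.001 -0.    -0.008]
```

>>> {"op": "servo_tool", "data": {
  "increments": [
    {"slide": [-1.5, -0.1, 10], "dr": [0, 0, -0.004], "jaw": 0},
    {"slide": [-4.5, -0.3, 30], "dr": [0, 0, -0.008], "jaw": 0},
    {"slide": [-8.2, -0.5, 55], "dr": [0, 0, -0.008], "jaw": 0},
    {"slide": [-12, -0.7, 80], "dr": [0, 0, -0.008], "jaw": 0},
    {"slide": [-14.9, -0.8, 100], "dr": [0, 0, -0.008], "jaw": 0},
    {"slide": [-16.3, -0.9, 109], "dr": [0, 0, -0.008], "jaw": 0},
    {"slide": [-16.9, -0.9, 113], "dr": [0, 0, -0.008], "jaw": 0},
    {"slide": [-16.9, -0.9, 113], "dr": [0, 0, -0.008], "jaw": 0},
    {"slide": [-16.9, -0.9, 113], "dr": [0, 0, -0.008], "jaw": 0},
    {"slide": [-16.9, -0.9, 113], "dr": [0, 0, -0.008], "jaw": 0.2},
    {"slide": [-16.9, -0.9, 113], "dr": [0, 0, -0.008], "jaw": 0.35},
    {"slide": [-16.9, -0.9, 113], "dr": [0, 0, -0.008], "jaw": 0.45},
    {"slide": [-16.9, -0.9, 113], "dr": [0, 0, -0.008], "jaw": 0.6},
    {"slide": [-16.9, -0.9, 113], "dr": [0, 0, -0.008], "jaw": 1},
    {"slide": [-16.9, -0.9, 113], "dr": [0, 0, -0.008], "jaw": 1},
    {"slide": [-16.9, -0.9, 113], "dr": [0, 0, -0.008], "jaw": 1}
  ],
  "force": 30
}}

```text
t: 4.95
tool_pos: [0.4444, -0.1884, 0.2408]
orientation: [-2.566, -1.656, -0.193]
force: [-2.4, 0.7, 0.9]
opening: 0.0485
gripper_force: 30.0
```

```bash
python3 - <<'E'
from h import *
s=read_state(); print(s['t'],s['tool_pos'],s['orientation'],s['opening'],s['gripper_force'],s['force'])
R=Ro.from_rotvec(s['orientation']); print('grasp pt',s['tool_pos']+.167*R.as_matrix()[:,2], R.as_matrix().round(3))
E
```

```text
4.95 [ 0.44441663 -0.18842646  0.24076116] [-2.5663809  -1.65594745 -0.19335914] 0.04850003906147079 29.988688845187426 [-2.38663756  0.69425162  0.94678443]
grasp pt [ 0.45475236 -0.16566445  0.07564282] [[ 0.407  0.911  0.062]
 [ 0.901 -0.412  0.136]
 [ 0.15   0.    -0.989]]
```

>>> {"op": "servo_tool", "data": {
  "increments": [
    {"slide": [0.3, 0, -2], "dr": [0, 0, 0], "jaw": 1},
    {"slide": [1.2, 0, -8], "dr": [0, 0, 0], "jaw": 1},
    {"slide": [3, 0, -20], "dr": [0, 0, 0], "jaw": 1},
    {"slide": [6, 0, -40], "dr": [0, 0, 0], "jaw": 1},
    {"slide": [9, 0, -60], "dr": [0, 0, 0], "jaw": 1},
    {"slide": [11, 0, -72.5], "dr": [0, 0, 0], "jaw": 1},
    {"slide": [12, 0, -79], "dr": [0, 0, 0], "jaw": 1},
    {"slide": [12, 0, -79], "dr": [0, 0, 0], "jaw": 1},
    {"slide": [12, 0, -79], "dr": [0, 0, 0], "jaw": 1},
    {"slide": [12, 0, -79], "dr": [0, 0, 0], "jaw": 1}
  ]
}}

```text
t: 5.95
tool_pos: [0.4441, -0.1882, 0.3195]
orientation: [-2.565, -1.655, -0.192]
force: [0.1, 0.5, -4.8]
opening: 0.0483
gripper_force: 30.0
```

```bash
python3 - <<'E'
from h import *
F=[]
for i in range(16): read_camera('wrist'); F.append(read_state()['force'])
print(np.mean(F,0),np.std(F,0))
ps=.24; d=np.array([-np.sin(ps),np.cos(ps)]); seat=np.array([.6244,.1770])
f=seat-.07*d
s=read_state(); print(s['t'],s['q'],s['opening'])
a=inc(ps,.15,[*f,.148+.0753]); print(a[1])
inc(ps,.15,[*seat,.148+.0753],a)
E
```

```text
[-0.01440757 -0.06773583 -5.02533669] [0.49704478 0.53399286 0.47730181]
6.75 [-0.56654845 -0.13270481  1.9105115   0.15141203  1.38647505 -0.17121691] 0.04836378705589591
slide [338.8  71.9 -17.1] dr [ 0.1    0.    -0.657]
[0.64697133 0.08476547 0.38842477]
slide [69.2  0.  10.5] dr [0. 0. 0.]
```

>>> {"op": "servo_tool", "data": {
  "increments": [
    {"slide": [10, 2, -0.5], "dr": [0.003, 0, -0.02], "jaw": 1},
    {"slide": [34, 7, -2], "dr": [0.01, 0, -0.066], "jaw": 1},
    {"slide": [68, 14, -3.5], "dr": [0.02, 0, -0.131], "jaw": 1},
    {"slide": [102, 22, -5], "dr": [0.03, 0, -0.197], "jaw": 1},
    {"slide": [136, 29, -7], "dr": [0.04, 0, -0.263], "jaw": 1},
    {"slide": [169, 36, -8.5], "dr": [0.05, 0, -0.328], "jaw": 1},
    {"slide": [203, 43, -10], "dr": [0.06, 0, -0.394], "jaw": 1},
    {"slide": [237, 50, -12], "dr": [0.07, 0, -0.46], "jaw": 1},
    {"slide": [271, 58, -14], "dr": [0.08, 0, -0.526], "jaw": 1},
    {"slide": [300, 64, -15], "dr": [0.089, 0, -0.582], "jaw": 1},
    {"slide": [322, 68.5, -16], "dr": [0.095, 0, -0.625], "jaw": 1},
    {"slide": [334, 71, -17], "dr": [0.099, 0, -0.648], "jaw": 1},
    {"slide": [338.8, 71.9, -17.1], "dr": [0.1, 0, -0.657], "jaw": 1},
    {"slide": [338.8, 71.9, -17.1], "dr": [0.1, 0, -0.657], "jaw": 1},
    {"slide": [338.8, 71.9, -17.1], "dr": [0.1, 0, -0.657], "jaw": 1},
    {"slide": [338.8, 71.9, -17.1], "dr": [0.1, 0, -0.657], "jaw": 1}
  ]
}}

```text
t: 8.35
tool_pos: [0.6467, 0.0842, 0.3881]
orientation: [-1.866, -2.375, -0.14]
force: [0.6, 0.3, -5.6]
opening: 0.0483
gripper_force: 30.0
```

```bash
python3 - <<'E'
from h import *
im,d,W,_=cloud('side'); save('s1.png',cv2.resize(im[120:260,240:400],(800,700))[:600])
im2,d2,W2,_=cloud('wrist'); save('w3.png',im2)
b=W2.reshape(-1,3);b=b[np.isfinite(b).all(1)]
b=b[(b[:,0]>.59)&(b[:,0]<.66)&(b[:,1]>.145)&(b[:,1]<.26)&(b[:,2]>.205)&(b[:,2]<.25)]
dd=np.array([-.2192,.9757]); n=np.array([.9757,.2192]);t=b[:,:2]@dd;l=b[:,:2]@n
for q in np.arange(t.min(),t.max(),.012):
    m=(t>=q)&(t<q+.012)
    if m.sum()>5: print(round(q,4),m.sum(),l[m].min().round(4),l[m].max().round(4),np.percentile(b[m,2],[50,95]).round(4))
s=read_state();R=Ro.from_rotvec(s['orientation']).as_matrix(); print(s['t'],s['tool_pos'],R.round(3),'g',s['tool_pos']+.167*R[:,2],s['opening'])
# padlock body in scene/side clouds
for W_ in(W,cloud('scene')[2],W2):
    b=W_.reshape(-1,3);b=b[np.isfinite(b).all(1)]
    c=b[(abs(b[:,0]-.641)<.045)&(abs(b[:,1]-.109)<.035)&(b[:,2]>.14)&(b[:,2]<.202)]
    if len(c)>20: print(len(c),cv2.minAreaRect(c[:,:2].astype(np.float32)),c[:,2].min(),c[:,2].max())
E
```

```text
0.0089 365 0.6446 0.6525 [0.2311 0.2336]
0.0209 372 0.6447 0.6519 [0.2187 0.2199]
0.0329 391 0.6439 0.6517 [0.2187 0.2201]
0.0449 396 0.6437 0.6514 [0.2187 0.22  ]
0.0569 400 0.6436 0.6512 [0.2187 0.22  ]
0.0689 410 0.6434 0.6509 [0.2187 0.2201]
0.0809 418 0.6426 0.6507 [0.2187 0.22  ]
0.0929 7 0.6426 0.6505 [0.2165 0.2174]
8.45 [0.64673245 0.08416939 0.38829248] [[-0.234  0.972 -0.036]
 [ 0.961  0.236  0.145]
 [ 0.149 -0.    -0.989]] g [0.64080129 0.10840842 0.22316741] 0.04823206867518165
374 ((0.6392495036125183, 0.10649178922176361), (0.06112748384475708, 0.029165927320718765), 16.205381393432617) 0.14915957023811552 0.20084542392069468
278 ((0.6446472406387329, 0.10083755850791931), (0.06486836075782776, 0.02535734511911869), 29.163875579833984) 0.14900258254197277 0.20159652882421467
4109 ((0.6397477388381958, 0.10875620692968369), (0.060672447085380554, 0.026644397526979446), 14.758118629455566) 0.14943794903765 0.20199865424984192
```

View pics/s1.png

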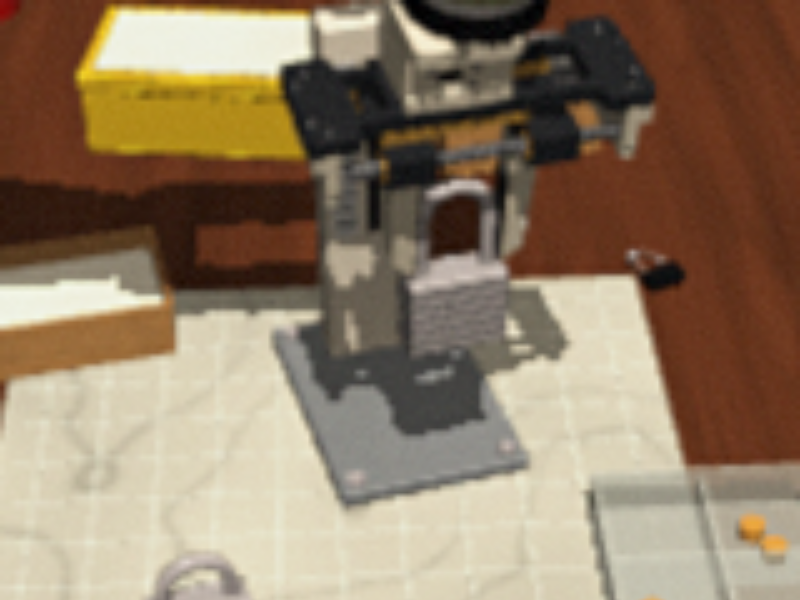

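View pics/w3.png

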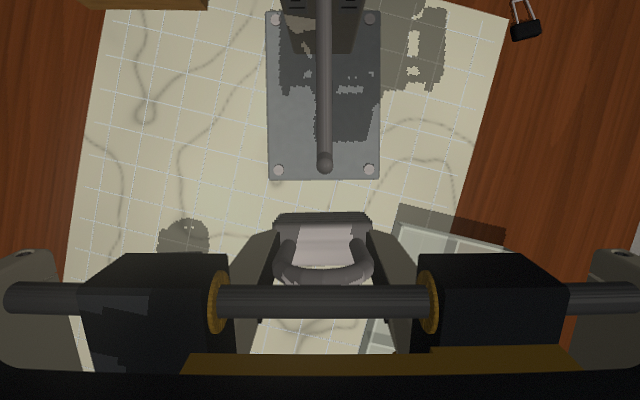

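The side crop shows the padlock gripped upright in front of the scale. The wrist view shows the prong tip at (325,160), lined up with the shackle centre at (323,255).

>>> {"op": "servo_tool", "data": {
  "increments": [
    {"slide": [3, 0.1, 0.5], "dr": [0, 0, 0], "jaw": 1},
    {"slide": [10, 0.4, 1.5], "dr": [0, 0, 0], "jaw": 1},
    {"slide": [18, 0.8, 2.7], "dr": [0, 0, 0], "jaw": 1},
    {"slide": [27, 1.3, 4.1], "dr": [0, 0, 0], "jaw": 1},
    {"slide": [36, 1.3, 5.5], "dr": [0, 0, 0], "jaw": 1},
    {"slide": [45, 1.3, 6.8], "dr": [0, 0, 0], "jaw": 1},
    {"slide": [54, 1.3, 8.2], "dr": [0, 0, 0], "jaw": 1},
    {"slide": [62, 1.3, 9.4], "dr": [0, 0, 0], "jaw": 1},
    {"slide": [67, 1.3, 10.2], "dr": [0, 0, 0], "jaw": 1},
    {"slide": [69.2, 1.3, 10.5], "dr": [0, 0, 0], "jaw": 1},
    {"slide": [69.2, 1.3, 10.5], "dr": [0, 0, 0], "jaw": 1},
    {"slide": [69.2, 1.3, 10.5], "dr": [0, 0, 0], "jaw": 1}
  ]
}}

```text
t: 9.7
tool_pos: [0.6317, 0.1529, 0.3883]
orientation: [-1.865, -2.376, -0.14]
force: [-0.5, -0.0, -5.2]
opening: 0.0484
gripper_force: 30.0
```

```bash
python3 - <<'E'
from h import *
F=[]
for i in range(10): read_camera('side'); F.append(read_state()['force'])
s=read_state();R=Ro.from_rotvec(s['orientation']).as_matrix(); print(np.mean(F,0),s['t'],'g',s['tool_pos']+.167*R[:,2],'up',R[2].round(4))
E
```

```text
[-0.16137178  0.02041941 -4.70848601] 10.2 g [0.62571645 0.17729906 0.22315713] up [ 0.1495 -0.     -0.9888]
```

>>> {"op": "servo_tool", "data": {
  "increments": [
    {"slide": [-0.15, 0, 1], "dr": [0, 0, 0], "jaw": 1},
    {"slide": [-0.45, 0, 3], "dr": [0, 0, 0], "jaw": 1},
    {"slide": [-0.9, 0, 6], "dr": [0, 0, 0], "jaw": 1},
    {"slide": [-1.35, 0, 9], "dr": [0, 0, 0], "jaw": 1},
    {"slide": [-1.8, 0, 12], "dr": [0, 0, 0], "jaw": 1},
    {"slide": [-2.25, 0, 15], "dr": [0, 0, 0], "jaw": 1},
    {"slide": [-2.7, 0, 18], "dr": [0, 0, 0], "jaw": 1},
    {"slide": [-3, 0, 20], "dr": [0, 0, 0], "jaw": 1},
    {"slide": [-3.25, 0, 21.5], "dr": [0, 0, 0], "jaw": 1},
    {"slide": [-3.45, 0, 22.8], "dr": [0, 0, 0], "jaw": 1},
    {"slide": [-3.6, 0, 23.8], "dr": [0, 0, 0], "jaw": 1},
    {"slide": [-3.75, 0, 24.8], "dr": [0, 0, 0], "jaw": 1},
    {"slide": [-3.9, 0, 25.8], "dr": [0, 0, 0], "jaw": 1},
    {"slide": [-4.05, 0, 26.8], "dr": [0, 0, 0], "jaw": 1},
    {"slide": [-4.2, 0, 27.8], "dr": [0, 0, 0], "jaw": 1},
    {"slide": [-4.35, 0, 28.8], "dr": [0, 0, 0], "jaw": 1},
    {"slide": [-4.5, 0, 29.8], "dr": [0, 0, 0], "jaw": 1},
    {"slide": [-4.65, 0, 30.8], "dr": [0, 0, 0], "jaw": 1},
    {"slide": [-4.8, 0, 31.8], "dr": [0, 0, 0], "jaw": 1},
    {"slide": [-4.95, 0, 32.8], "dr": [0, 0, 0], "jaw": 1}
  ]
}}

```text
t: 12.2
tool_pos: [0.6316, 0.1531, 0.3551]
orientation: [-1.865, -2.376, -0.14]
force: [-0.4, -0.0, -2.2]
opening: 0.0483
gripper_force: 30.0
```

>>> {"op": "servo_tool", "data": {
  "increments": [
    {"slide": [-0.2, 0, 1.2], "dr": [0, 0, 0], "jaw": 1},
    {"slide": [-0.4, 0, 2.6], "dr": [0, 0, 0], "jaw": 1},
    {"slide": [-0.6, 0, 4], "dr": [0, 0, 0], "jaw": 1},
    {"slide": [-0.8, 0, 5.5], "dr": [0, 0, 0], "jaw": 1},
    {"slide": [-1.06, 0, 7], "dr": [0, 0, 0], "jaw": 1},
    {"slide": [-1.28, 0, 8.5], "dr": [0, 0, 0], "jaw": 1},
    {"slide": [-1.5, 0, 10], "dr": [0, 0, 0], "jaw": 1},
    {"slide": [-1.74, 0, 11.5], "dr": [0, 0, 0], "jaw": 1},
    {"slide": [-1.97, 0, 13], "dr": [0, 0, 0], "jaw": 1},
    {"slide": [-2.19, 0, 14.5], "dr": [0, 0, 0], "jaw": 1},
    {"slide": [-2.42, 0, 16], "dr": [0, 0, 0], "jaw": 1},
    {"slide": [-2.65, 0, 17.5], "dr": [0, 0, 0], "jaw": 1},
    {"slide": [-2.87, 0, 19], "dr": [0, 0, 0], "jaw": 1},
    {"slide": [-3.1, 0, 20.5], "dr": [0, 0, 0], "jaw": 1},
    {"slide": [-3.33, 0, 22], "dr": [0, 0, 0], "jaw": 1},
    {"slide": [-3.55, 0, 23.5], "dr": [0, 0, 0], "jaw": 1},
    {"slide": [-3.75, 0, 24.8], "dr": [0, 0, 0], "jaw": 1},
    {"slide": [-3.9, 0, 25.8], "dr": [0, 0, 0], "jaw": 1},
    {"slide": [-4, 0, 26.5], "dr": [0, 0, 0], "jaw": 1},
    {"slide": [-4, 0, 26.5], "dr": [0, 0, 0], "jaw": 1}
  ]
}}

```text
t: 14.2
tool_pos: [0.6316, 0.1531, 0.3283]
orientation: [-1.865, -2.376, -0.14]
force: [0.4, -0.3, -1.4]
opening: 0.0482
gripper_force: 30.0
```

```bash
python3 - <<'E'
from h import *
F=[];Z=[]
for i in range(16):
    read_camera('side'); s=read_state(); F.append(s['force']); Z.append(s['tool_pos'][2])
R=Ro.from_rotvec(s['orientation']).as_matrix(); print(np.mean(F,0),np.std(F,0),s['t'],'g',s['tool_pos']+.167*R[:,2],np.mean(Z),s['opening'],R.round(3))
E
```

```text
[ 0.19005266  0.28200079 -2.17618593] [0.4451699  0.44248541 0.47347237] 15.0 g [0.62573002 0.17737187 0.16322291] 0.3283920557143133 0.04857186846281839 [[-0.235  0.971 -0.035]
 [ 0.961  0.237  0.145]
 [ 0.149  0.    -0.989]]
```

>>> {"op": "servo_tool", "data": {
  "increments": [
    {"slide": [-0.15, 0, 1], "dr": [0, 0, 0], "jaw": 1},
    {"slide": [-0.38, 0, 2.5], "dr": [0, 0, 0], "jaw": 1},
    {"slide": [-0.6, 0, 4], "dr": [0, 0, 0], "jaw": 1},
    {"slide": [-0.83, 0, 5.5], "dr": [0, 0, 0], "jaw": 1},
    {"slide": [-1.06, 0, 7], "dr": [0, 0, 0], "jaw": 1},
    {"slide": [-1.28, 0, 8.5], "dr": [0, 0, 0], "jaw": 1},
    {"slide": [-1.5, 0, 10], "dr": [0, 0, 0], "jaw": 1},
    {"slide": [-1.74, 0, 11.5], "dr": [0, 0, 0], "jaw": 1},
    {"slide": [-1.97, 0, 13], "dr": [0, 0, 0], "jaw": 1},
    {"slide": [-2.19, 0, 14.5], "dr": [0, 0, 0], "jaw": 1},
    {"slide": [-2.42, 0, 16], "dr": [0, 0, 0], "jaw": 1},
    {"slide": [-2.65, 0, 17.5], "dr": [0, 0, 0], "jaw": 1},
    {"slide": [-2.87, 0, 19], "dr": [0, 0, 0], "jaw": 1},
    {"slide": [-3.1, 0, 20.5], "dr": [0, 0, 0], "jaw": 1},
    {"slide": [-3.25, 0, 21.5], "dr": [0, 0, 0], "jaw": 1},
    {"slide": [-3.33, 0, 22], "dr": [0, 0, 0], "jaw": 1},
    {"slide": [-3.33, 0, 22], "dr": [0, 0, 0], "jaw": 1}
  ]
}}

```text
t: 16.7
tool_pos: [0.6317, 0.1531, 0.3061]
orientation: [-1.865, -2.376, -0.14]
force: [0.9, -0.3, -0.7]
opening: 0.0479
gripper_force: 30.0
```

```bash
python3 - <<'E'
from h import *
F=[];Z=[]
for i in range(40):
    read_camera('side'); s=read_state(); F.append(s['force']); Z.append(s['tool_pos'][2])
R=Ro.from_rotvec(s['orientation']).as_matrix(); print(np.mean(F,0),np.std(F,0),s['t'],'g',s['tool_pos']+.167*R[:,2],np.mean(Z))
F=np.array(F);print(np.median(F[:,2]),np.corrcoef(F[1:,2],F[:-1,2])[0,1])
E
```

```text
[ 0.53225381 -0.1504202  -0.26843   ] [0.53632269 0.61243317 0.53095586] 18.7 g [0.62570448 0.17736721 0.14095085] 0.30610821905469826
-0.13766569708544646 0.19348469997747306
```

>>> {"op": "servo_tool", "data": {
  "increments": [
    {"slide": [-0.1, 0, 0.7], "dr": [0, 0, 0], "jaw": 1},
    {"slide": [-0.26, 0, 1.7], "dr": [0, 0, 0], "jaw": 1},
    {"slide": [-0.41, 0, 2.7], "dr": [0, 0, 0], "jaw": 1},
    {"slide": [-0.53, 0, 3.5], "dr": [0, 0, 0], "jaw": 1},
    {"slide": [-0.6, 0, 4], "dr": [0, 0, 0], "jaw": 1},
    {"slide": [-0.6, 0, 4], "dr": [0, 0, 0], "jaw": 1},
    {"slide": [-0.6, 0, 4], "dr": [0, 0, 0], "jaw": 1}
  ]
}}

```text
t: 19.4
tool_pos: [0.6316, 0.1531, 0.3021]
orientation: [-1.865, -2.376, -0.14]
force: [0.4, -0.9, -0.6]
opening: 0.0482
gripper_force: 30.0
```

```bash
python3 - <<'E'
from h import *
F=[];Z=[]
for i in range(36):
    read_camera('side'); s=read_state(); F.append(s['force']); Z.append(s['tool_pos'][2])
R=Ro.from_rotvec(s['orientation']).as_matrix(); print(np.mean(F,0),np.std(F,0),s['t'],'g',s['tool_pos']+.167*R[:,2],np.mean(Z))
E
```

```text
[ 0.75832006 -0.0345845   0.06439725] [0.41744614 0.52874079 0.44618456] 21.2 g [0.62569354 0.17737512 0.13690117] 0.30205451810380807
```

>>> {"op": "servo_tool", "data": {
  "increments": [
    {"slide": [0, 0.3, 0], "dr": [0, 0, 0], "jaw": 1},
    {"slide": [0, 0.6, 0], "dr": [0, 0, 0], "jaw": 1},
    {"slide": [0, 0.9, 0], "dr": [0, 0, 0], "jaw": 1},
    {"slide": [0, 1.2, 0], "dr": [0, 0, 0], "jaw": 1},
    {"slide": [0, 1.2, 0], "dr": [0, 0, 0], "jaw": 1},
    {"slide": [0, 1.2, 0], "dr": [0, 0, 0], "jaw": 1}
  ]
}}

```text
t: 21.8
tool_pos: [0.6325, 0.1534, 0.3017]
orientation: [-1.865, -2.375, -0.139]
force: [-4.8, -1.5, -0.1]
opening: 0.0479
gripper_force: 30.0
```

```bash
python3 - <<'E'
from h import *
F=[];Z=[]
for i in range(14):
    read_camera('side'); s=read_state(); F.append(s['force']); Z.append(s['tool_pos'][2])
R=Ro.from_rotvec(s['orientation']).as_matrix(); print(np.mean(F,0),np.std(F,0),s['t'],'g',s['tool_pos']+.167*R[:,2],np.mean(Z))
E
```

```text
[-4.61758515 -1.22684014 -0.06188779] [0.36882568 0.42880978 0.44393994] 22.5 g [0.62688039 0.17770571 0.13693974] 0.3019964947727716
```

>>> {"op": "servo_tool", "data": {
  "increments": [
    {"slide": [0, -0.3, 0], "dr": [0, 0, 0], "jaw": 1},
    {"slide": [0, -0.6, 0], "dr": [0, 0, 0], "jaw": 1},
    {"slide": [0, -0.85, 0], "dr": [0, 0, 0], "jaw": 1},
    {"slide": [0, -1, 0], "dr": [0, 0, 0], "jaw": 1},
    {"slide": [0, -1, 0], "dr": [0, 0, 0], "jaw": 1},
    {"slide": [0, -1, 0], "dr": [0, 0, 0], "jaw": 1}
  ]
}}

```text
t: 23.1
tool_pos: [0.6321, 0.1532, 0.3024]
orientation: [-1.866, -2.376, -0.142]
force: [1.7, 0.8, 0.6]
opening: 0.0485
gripper_force: 30.0
```

```bash
python3 - <<'E'
from h import *
F=[];Z=[]
for i in range(12):
    read_camera('side'); s=read_state(); F.append(s['force']); Z.append(s['tool_pos'][2])
R=Ro.from_rotvec(s['orientation']).as_matrix(); print(np.mean(F,0),np.std(F,0),s['t'],'g',s['tool_pos']+.167*R[:,2],np.mean(Z),s['wrist_torque'])
E
```

```text
[ 1.7514122   0.36813032 -0.217313  ] [0.38962799 0.54800063 0.41950984] 23.7 g [0.62588516 0.17741773 0.13689078] 0.3021730337509205 [-0.01455429 -0.24909095 -0.09351258]
```

>>> {"op": "servo_tool", "data": {
  "increments": [
    {"slide": [-0.06, 0.14, 0.4], "dr": [0, 0, 0], "jaw": 1},
    {"slide": [-0.12, 0.27, 0.8], "dr": [0, 0, 0], "jaw": 1},
    {"slide": [-0.12, 0.27, 0.8], "dr": [0, 0, 0], "jaw": 1},
    {"slide": [-0.12, 0.27, 0.8], "dr": [0, 0, 0], "jaw": 1}
  ]
}}

```text
t: 24.1
tool_pos: [0.632, 0.1532, 0.3011]
orientation: [-1.865, -2.376, -0.14]
force: [0.7, -0.5, 0.4]
opening: 0.0485
gripper_force: 30.0
```

>>> {"op": "servo_tool", "data": {
  "increments": [
    {"slide": [0, 0, 0], "dr": [0, 0, 0], "jaw": 1}
  ],
  "force": 20
}}

```text
t: 24.2
tool_pos: [0.632, 0.1532, 0.3012]
orientation: [-1.865, -2.376, -0.14]
force: [-0.2, 0.6, 0.4]
opening: 0.0487
gripper_force: 20.0
```

>>> {"op": "servo_tool", "data": {
  "increments": [
    {"slide": [0, 0, 0], "dr": [0, 0, 0], "jaw": 1}
  ],
  "force": 12
}}

```text
t: 24.3
tool_pos: [0.632, 0.1532, 0.3012]
orientation: [-1.865, -2.376, -0.14]
force: [-0.3, -0.2, -0.3]
opening: 0.0488
gripper_force: 12.0
```

>>> {"op": "servo_tool", "data": {
  "increments": [
    {"slide": [0, 0, 0], "dr": [0, 0, 0], "jaw": 1}
  ],
  "force": 6
}}

```text
t: 24.4
tool_pos: [0.632, 0.1532, 0.3012]
orientation: [-1.865, -2.376, -0.14]
force: [0.6, 0.5, 0.2]
opening: 0.0489
gripper_force: 6.0
```

>>> {"op": "servo_tool", "data": {
  "increments": [
    {"slide": [0, 0, 0], "dr": [0, 0, 0], "jaw": 1},
    {"slide": [0, 0, 0], "dr": [0, 0, 0], "jaw": 1}
  ],
  "force": 3
}}

```text
t: 24.6
tool_pos: [0.632, 0.1533, 0.3012]
orientation: [-1.865, -2.376, -0.14]
force: [0.3, 0.2, 0.4]
opening: 0.049
gripper_force: 3.0
```

```bash
python3 - <<'E'
from h import *
s=read_state(); print(s['t'],s['force'],s['tool_pos'],s['opening'],s['gripper_force'])
F=[]
for i in range(5):
    try: read_camera('side'); F.append(read_state()['force'])
    except Exception as e: print(e);break
print(np.mean(F,0))
E
```

```text
24.6 [0.32263086 0.19572447 0.42809514] [0.63202273 0.15326412 0.30119674] 0.04895309321284668 2.996347532607615
[-0.29660243 -0.77555095 -0.13075056]
```

>>> {"op": "servo_tool", "data": {
  "increments": [
    {"slide": [0, 0, 0], "dr": [0, 0, 0], "jaw": 0.46},
    {"slide": [0, 0, 0], "dr": [0, 0, 0], "jaw": 0.44},
    {"slide": [0, 0, 0], "dr": [0, 0, 0], "jaw": 0.4},
    {"slide": [0, 0, 0], "dr": [0, 0, 0], "jaw": 0.33},
    {"slide": [0, 0, 0], "dr": [0, 0, 0], "jaw": 0.25},
    {"slide": [0, 0, 0], "dr": [0, 0, 0], "jaw": 0.15},
    {"slide": [0, 0, 0], "dr": [0, 0, 0], "jaw": 0.05},
    {"slide": [0, 0, 0], "dr": [0, 0, 0], "jaw": 0},
    {"slide": [0, 0, 0], "dr": [0, 0, 0], "jaw": 0},
    {"slide": [0, 0, 0], "dr": [0, 0, 0], "jaw": 0}
  ],
  "force": 20
}}

```text
t: 25.85
tool_pos: [0.6321, 0.1533, 0.3012]
orientation: [-1.865, -2.376, -0.14]
force: [0.2, 0.2, -0.6]
opening: 0.0928
gripper_force: 0.0
```

```bash
python3 - <<'E'
from h import *
im2,d2,W,_=cloud('wrist'); save('w4.png',im2); s=read_state(); print(s['t'],s['force'],s['opening'])
b=W.reshape(-1,3);b=b[np.isfinite(b).all(1)]
b=b[(abs(b[:,0]-.6257)<.06)&(abs(b[:,1]-.1773)<.05)]
for lo,hi in((.1,.118),(.125,.19)):
    c=b[(b[:,2]>lo)&(b[:,2]<hi)]; print(len(c),cv2.minAreaRect(c[:,:2].astype(np.float32)) if len(c)>5 else 0,np.percentile(c[:,2],[2,50,98]).round(4) if len(c) else 0)
E
```

```text
25.9 [-0.22686221  0.30012798 -0.31073885] 0.0928298185199094
2875 ((0.6270399689674377, 0.17828908562660217), (0.09832463413476944, 0.026793012395501137), 14.87741756439209) [0.1028 0.1094 0.1159]
10606 ((0.6240856647491455, 0.1787111610174179), (0.08434698730707169, 0.10457641631364822), 68.75044250488281) [0.1278 0.1599 0.1876]
```

View pics/w4.png

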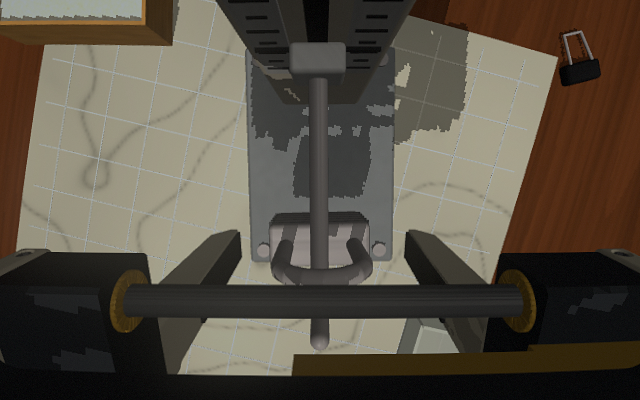

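The padlock hangs free on the prong at (320,270), centred between the open fingers. I'll wait for it to come to rest and then check.

>>> {"op": "servo_tool", "data": {
  "increments": [
    {"slide": [0, 0, 0], "dr": [0, 0, 0], "jaw": 0},
    {"slide": [0, 0, 0], "dr": [0, 0, 0], "jaw": 0},
    {"slide": [0, 0, 0], "dr": [0, 0, 0], "jaw": 0},
    {"slide": [0, 0, 0], "dr": [0, 0, 0], "jaw": 0},
    {"slide": [0, 0, 0], "dr": [0, 0, 0], "jaw": 0},
    {"slide": [0, 0, 0], "dr": [0, 0, 0], "jaw": 0},
    {"slide": [0, 0, 0], "dr": [0, 0, 0], "jaw": 0},
    {"slide": [0, 0, 0], "dr": [0, 0, 0], "jaw": 0},
    {"slide": [0, 0, 0], "dr": [0, 0, 0], "jaw": 0},
    {"slide": [0, 0, 0], "dr": [0, 0, 0], "jaw": 0},
    {"slide": [0, 0, 0], "dr": [0, 0, 0], "jaw": 0},
    {"slide": [0, 0, 0], "dr": [0, 0, 0], "jaw": 0},
    {"slide": [0, 0, 0], "dr": [0, 0, 0], "jaw": 0},
    {"slide": [0, 0, 0], "dr": [0, 0, 0], "jaw": 0},
    {"slide": [0, 0, 0], "dr": [0, 0, 0], "jaw": 0},
    {"slide": [0, 0, 0], "dr": [0, 0, 0], "jaw": 0},
    {"slide": [0, 0, 0], "dr": [0, 0, 0], "jaw": 0},
    {"slide": [0, 0, 0], "dr": [0, 0, 0], "jaw": 0},
    {"slide": [0, 0, 0], "dr": [0, 0, 0], "jaw": 0},
    {"slide": [0, 0, 0], "dr": [0, 0, 0], "jaw": 0}
  ]
}}

```text
t: 27.9
tool_pos: [0.6321, 0.1532, 0.3012]
orientation: [-1.865, -2.376, -0.14]
force: [0.5, -0.4, -0.5]
opening: 0.0928
gripper_force: 0.0
```

>>> {"op": "servo_tool", "data": {
  "increments": [
    {"slide": [0, 0, 0], "dr": [0, 0, 0], "jaw": 0},
    {"slide": [0, 0, 0], "dr": [0, 0, 0], "jaw": 0},
    {"slide": [0, 0, 0], "dr": [0, 0, 0], "jaw": 0},
    {"slide": [0, 0, 0], "dr": [0, 0, 0], "jaw": 0},
    {"slide": [0, 0, 0], "dr": [0, 0, 0], "jaw": 0},
    {"slide": [0, 0, 0], "dr": [0, 0, 0], "jaw": 0},
    {"slide": [0, 0, 0], "dr": [0, 0, 0], "jaw": 0},
    {"slide": [0, 0, 0], "dr": [0, 0, 0], "jaw": 0},
    {"slide": [0, 0, 0], "dr": [0, 0, 0], "jaw": 0},
    {"slide": [0, 0, 0], "dr": [0, 0, 0], "jaw": 0},
    {"slide": [0, 0, 0], "dr": [0, 0, 0], "jaw": 0},
    {"slide": [0, 0, 0], "dr": [0, 0, 0], "jaw": 0},
    {"slide": [0, 0, 0], "dr": [0, 0, 0], "jaw": 0},
    {"slide": [0, 0, 0], "dr": [0, 0, 0], "jaw": 0},
    {"slide": [0, 0, 0], "dr": [0, 0, 0], "jaw": 0},
    {"slide": [0, 0, 0], "dr": [0, 0, 0], "jaw": 0},
    {"slide": [0, 0, 0], "dr": [0, 0, 0], "jaw": 0},
    {"slide": [0, 0, 0], "dr": [0, 0, 0], "jaw": 0},
    {"slide": [0, 0, 0], "dr": [0, 0, 0], "jaw": 0},
    {"slide": [0, 0, 0], "dr": [0, 0, 0], "jaw": 0}
  ]
}}

```text
t: 29.9
tool_pos: [0.6321, 0.1532, 0.3012]
orientation: [-1.865, -2.376, -0.14]
force: [-0.0, 0.5, 0.0]
opening: 0.0931
gripper_force: 0.0
```

```bash
python3 - <<'E'
from h import *
O=[cloud('wrist') for _ in range(3)]
s=read_state(); R=Ro.from_rotvec(s['orientation']).as_matrix();print(s['t'],'g',s['tool_pos']+.167*R[:,2])
D=[o[1][217:250,282:308] for o in O]+[o[1][217:250,332:358] for o in O]
print([x.mean().round(5) for x in D], [np.abs(O[0][0].astype(int)-O[k][0])[100:300,250:390].mean().round(3) for k in(1,2)])
b=O[0][2][225:245,285:355].reshape(-1,3); print('blocktop z',np.percentile(b[:,2],[5,30,50,90]).round(4))
g=O[0][2][265:285,280:360].reshape(-1,3); g=g[(g[:,2]>.12)&(g[:,2]<.2)]; print('arch z',np.percentile(g[:,2],[50,90,98]), 'x_s range',(g[:,:2]@np.array([.9716,.2366])).min(),(g[:,:2]@np.array([.9716,.2366])).max(),'gx',(s['tool_pos']+.167*R[:,2])[:2]@np.array([.9716,.2366]))
E
```

```text
30.05 g [0.62616833 0.1774727  0.13612589]
[np.float32(0.18607), np.float32(0.1861), np.float32(0.18562), np.float32(0.18572), np.float32(0.18596), np.float32(0.18501)] [np.float64(0.837), np.float64(0.844)]
blocktop z [nan nan nan nan]
arch z [0.16522293 0.1681108  0.1689839 ] x_s range 0.6313947663214869 0.6659430585742023 gx 0.6503751867598623
```

>>> {"op": "servo_tool", "data": {
  "increments": [
    {"slide": [0, 0, 0], "dr": [0, 0, 0], "jaw": 0},
    {"slide": [0, 0, 0], "dr": [0, 0, 0], "jaw": 0},
    {"slide": [0, 0, 0], "dr": [0, 0, 0], "jaw": 0},
    {"slide": [0, 0, 0], "dr": [0, 0, 0], "jaw": 0},
    {"slide": [0, 0, 0], "dr": [0, 0, 0], "jaw": 0},
    {"slide": [0, 0, 0], "dr": [0, 0, 0], "jaw": 0},
    {"slide": [0, 0, 0], "dr": [0, 0, 0], "jaw": 0},
    {"slide": [0, 0, 0], "dr": [0, 0, 0], "jaw": 0},
    {"slide": [0, 0, 0], "dr": [0, 0, 0], "jaw": 0},
    {"slide": [0, 0, 0], "dr": [0, 0, 0], "jaw": 0},
    {"slide": [0, 0, 0], "dr": [0, 0, 0], "jaw": 0},
    {"slide": [0, 0, 0], "dr": [0, 0, 0], "jaw": 0},
    {"slide": [0, 0, 0], "dr": [0, 0, 0], "jaw": 0},
    {"slide": [0, 0, 0], "dr": [0, 0, 0], "jaw": 0},
    {"slide": [0, 0, 0], "dr": [0, 0, 0], "jaw": 0},
    {"slide": [0, 0, 0], "dr": [0, 0, 0], "jaw": 0},
    {"slide": [0, 0, 0], "dr": [0, 0, 0], "jaw": 0},
    {"slide": [0, 0, 0], "dr": [0, 0, 0], "jaw": 0},
    {"slide": [0, 0, 0], "dr": [0, 0, 0], "jaw": 0},
    {"slide": [0, 0, 0], "dr": [0, 0, 0], "jaw": 0}
  ]
}}

```text
t: 32.05
tool_pos: [0.6321, 0.1533, 0.3012]
orientation: [-1.865, -2.376, -0.14]
force: [0.8, -0.1, -0.2]
opening: 0.0931
gripper_force: 0.0
```

>>> {"op": "servo_tool", "data": {
  "increments": [
    {"slide": [0, 0, 0], "dr": [0, 0, 0], "jaw": 0.12},
    {"slide": [0, 0, 0], "dr": [0, 0, 0], "jaw": 0.24},
    {"slide": [0, 0, 0], "dr": [0, 0, 0], "jaw": 0.34},
    {"slide": [0, 0, 0], "dr": [0, 0, 0], "jaw": 0.4},
    {"slide": [0, 0, 0], "dr": [0, 0, 0], "jaw": 0.42},
    {"slide": [0, 0, 0], "dr": [0, 0, 0], "jaw": 0.435},
    {"slide": [0, 0, 0], "dr": [0, 0, 0], "jaw": 0.445},
    {"slide": [0, 0, 0], "dr": [0, 0, 0], "jaw": 0.455},
    {"slide": [0, 0, 0], "dr": [0, 0, 0], "jaw": 0.465},
    {"slide": [0, 0, 0], "dr": [0, 0, 0], "jaw": 0.475},
    {"slide": [0, 0, 0], "dr": [0, 0, 0], "jaw": 0.485},
    {"slide": [0, 0, 0], "dr": [0, 0, 0], "jaw": 0.6},
    {"slide": [0, 0, 0], "dr": [0, 0, 0], "jaw": 1}
  ],
  "force": 3
}}

```text
t: 33.35
tool_pos: [0.6321, 0.1532, 0.3012]
orientation: [-1.865, -2.376, -0.14]
force: [-0.9, 0.2, -0.7]
opening: 0.049
gripper_force: 3.0
```

>>> {"op": "servo_tool", "data": {
  "increments": [
    {"slide": [0, 0, 0], "dr": [0, 0, 0], "jaw": 1}
  ],
  "force": 10
}}

```text
t: 33.45
tool_pos: [0.6321, 0.1532, 0.3012]
orientation: [-1.865, -2.376, -0.14]
force: [-0.7, -0.2, -0.8]
opening: 0.049
gripper_force: 10.0
```

>>> {"op": "servo_tool", "data": {
  "increments": [
    {"slide": [0, 0, 0], "dr": [0, 0, 0], "jaw": 1}
  ],
  "force": 20
}}

```text
t: 33.55
tool_pos: [0.6321, 0.1533, 0.3013]
orientation: [-1.865, -2.376, -0.14]
force: [0.1, 0.4, 0.1]
opening: 0.0489
gripper_force: 20.0
```

>>> {"op": "servo_tool", "data": {
  "increments": [
    {"slide": [0, 0, 0], "dr": [0, 0, 0], "jaw": 1},
    {"slide": [0, 0, 0], "dr": [0, 0, 0], "jaw": 1},
    {"slide": [0, 0, 0], "dr": [0, 0, 0], "jaw": 1}
  ],
  "force": 30
}}

```text
t: 33.85
tool_pos: [0.6321, 0.1533, 0.3012]
orientation: [-1.865, -2.376, -0.14]
force: [-0.5, 0.4, -0.0]
opening: 0.0483
gripper_force: 30.0
```

>>> {"op": "servo_tool", "data": {
  "increments": [
    {"slide": [0.1, 0, -0.5], "dr": [0, 0, 0], "jaw": 1},
    {"slide": [0.2, 0, -1.3], "dr": [0, 0, 0], "jaw": 1},
    {"slide": [0.4, 0, -2.6], "dr": [0, 0, 0], "jaw": 1},
    {"slide": [0.6, 0, -4.2], "dr": [0, 0, 0], "jaw": 1},
    {"slide": [0.9, 0, -5.8], "dr": [0, 0, 0], "jaw": 1},
    {"slide": [1.1, 0, -7.4], "dr": [0, 0, 0], "jaw": 1},
    {"slide": [1.4, 0, -9], "dr": [0, 0, 0], "jaw": 1},
    {"slide": [1.6, 0, -10.6], "dr": [0, 0, 0], "jaw": 1},
    {"slide": [1.8, 0, -12.2], "dr": [0, 0, 0], "jaw": 1},
    {"slide": [2.1, 0, -13.8], "dr": [0, 0, 0], "jaw": 1},
    {"slide": [2.3, 0, -15.4], "dr": [0, 0, 0], "jaw": 1},
    {"slide": [2.6, 0, -17], "dr": [0, 0, 0], "jaw": 1},
    {"slide": [2.8, 0, -18.6], "dr": [0, 0, 0], "jaw": 1},
    {"slide": [3.1, 0, -20.2], "dr": [0, 0, 0], "jaw": 1},
    {"slide": [3.3, 0, -21.8], "dr": [0, 0, 0], "jaw": 1},
    {"slide": [3.5, 0, -23.4], "dr": [0, 0, 0], "jaw": 1},
    {"slide": [3.8, 0, -25], "dr": [0, 0, 0], "jaw": 1},
    {"slide": [4, 0, -26.6], "dr": [0, 0, 0], "jaw": 1},
    {"slide": [4.3, 0, -28.2], "dr": [0, 0, 0], "jaw": 1},
    {"slide": [4.5, 0, -29.6], "dr": [0, 0, 0], "jaw": 1}
  ]
}}

```text
t: 35.85
tool_pos: [0.6321, 0.1532, 0.3313]
orientation: [-1.865, -2.376, -0.14]
force: [0.9, 0.2, -2.5]
opening: 0.0484
gripper_force: 30.0
```

>>> {"op": "servo_tool", "data": {
  "increments": [
    {"slide": [0.2, 0, -1.6], "dr": [0, 0, 0], "jaw": 1},
    {"slide": [0.5, 0, -3.2], "dr": [0, 0, 0], "jaw": 1},
    {"slide": [0.7, 0, -4.8], "dr": [0, 0, 0], "jaw": 1},
    {"slide": [1, 0, -6.4], "dr": [0, 0, 0], "jaw": 1},
    {"slide": [1.2, 0, -8], "dr": [0, 0, 0], "jaw": 1},
    {"slide": [1.5, 0, -9.6], "dr": [0, 0, 0], "jaw": 1},
    {"slide": [1.7, 0, -11.2], "dr": [0, 0, 0], "jaw": 1},
    {"slide": [1.9, 0, -12.8], "dr": [0, 0, 0], "jaw": 1},
    {"slide": [2.2, 0, -14.4], "dr": [0, 0, 0], "jaw": 1},
    {"slide": [2.4, 0, -16], "dr": [0, 0, 0], "jaw": 1},
    {"slide": [2.7, 0, -17.6], "dr": [0, 0, 0], "jaw": 1},
    {"slide": [2.9, 0, -19.2], "dr": [0, 0, 0], "jaw": 1},
    {"slide": [3.1, 0, -20.8], "dr": [0, 0, 0], "jaw": 1},
    {"slide": [3.4, 0, -22.4], "dr": [0, 0, 0], "jaw": 1},
    {"slide": [3.6, 0, -23.8], "dr": [0, 0, 0], "jaw": 1},
    {"slide": [3.8, 0, -25], "dr": [0, 0, 0], "jaw": 1},
    {"slide": [4, 0, -26.2], "dr": [0, 0, 0], "jaw": 1},
    {"slide": [4.1, 0, -27.4], "dr": [0, 0, 0], "jaw": 1},
    {"slide": [4.3, 0, -28.4], "dr": [0, 0, 0], "jaw": 1},
    {"slide": [4.4, 0, -29.4], "dr": [0, 0, 0], "jaw": 1}
  ]
}}

```text
t: 37.85
tool_pos: [0.6321, 0.1532, 0.3609]
orientation: [-1.865, -2.376, -0.14]
force: [-0.4, 0.7, -3.8]
opening: 0.0483
gripper_force: 30.0
```

>>> {"op": "servo_tool", "data": {
  "increments": [
    {"slide": [0.2, 0, -1], "dr": [0, 0, 0], "jaw": 1},
    {"slide": [0.3, 0, -2], "dr": [0, 0, 0], "jaw": 1},
    {"slide": [0.5, 0, -3], "dr": [0, 0, 0], "jaw": 1},
    {"slide": [0.6, 0, -4], "dr": [0, 0, 0], "jaw": 1},
    {"slide": [0.8, 0, -5.2], "dr": [0, 0, 0], "jaw": 1},
    {"slide": [1.1, 0, -7], "dr": [0, 0, 0], "jaw": 1},
    {"slide": [1.4, 0, -9.5], "dr": [0, 0, 0], "jaw": 1},
    {"slide": [1.9, 0, -12.5], "dr": [0, 0, 0], "jaw": 1},
    {"slide": [2.4, 0, -16], "dr": [0, 0, 0], "jaw": 1},
    {"slide": [2.9, 0, -19.5], "dr": [0, 0, 0], "jaw": 1},
    {"slide": [3.4, 0, -22.5], "dr": [0, 0, 0], "jaw": 1},
    {"slide": [3.8, 0, -25], "dr": [0, 0, 0], "jaw": 1},
    {"slide": [4, 0, -26.5], "dr": [0, 0, 0], "jaw": 1},
    {"slide": [4, 0, -26.5], "dr": [0, 0, 0], "jaw": 1},
    {"slide": [4, 0, -26.5], "dr": [0, 0, 0], "jaw": 1}
  ]
}}

```text
t: 39.35
tool_pos: [0.6321, 0.1532, 0.3876]
orientation: [-1.865, -2.376, -0.14]
force: [-0.4, 0.8, -5.3]
opening: 0.0481
gripper_force: 30.0
```

```bash
python3 - <<'E'
from h import *
s=read_state(); R=Ro.from_rotvec(s['orientation']).as_matrix();print(s['t'],'g',s['tool_pos']+.167*R[:,2],s['force'],s['opening'])
im,d,W,_=cloud('side'); save('s2.png',cv2.resize(im[100:260,220:420],(750,600)))
b=W.reshape(-1,3);b=b[np.isfinite(b).all(1)]
c=b[(abs(b[:,0]-.6257)<.045)&(abs(b[:,1]-.177)<.03)&(b[:,2]>.13)&(b[:,2]<.202)]; print('padlock z',np.percentile(c[:,2],[1,50,99]))
E
```

```text
39.35 g [0.62610875 0.17746625 0.22243972] [-0.43467043  0.80389354 -5.34404749] 0.048106373266306644
padlock z [0.14972806 0.18039188 0.2004479 ]
```

View pics/s2.png

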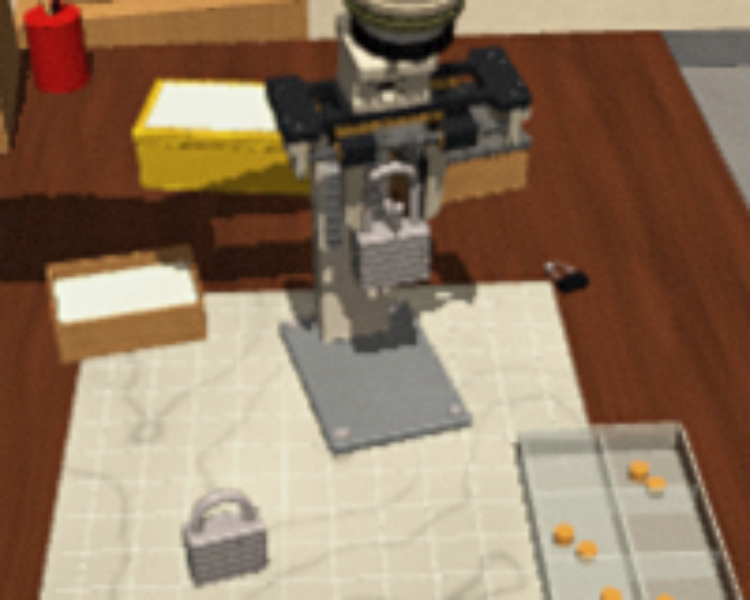

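The side crop shows the padlock gripped upright at the prong's height (arch around (395,175)), and the short padlock undisturbed at (228,535).

>>> {"op": "servo_tool", "data": {
  "increments": [
    {"slide": [-2, 0, -0.3], "dr": [0, 0, 0], "jaw": 1},
    {"slide": [-7, 0, -1.1], "dr": [0, 0, 0], "jaw": 1},
    {"slide": [-14, 0, -2.1], "dr": [0, 0, 0], "jaw": 1},
    {"slide": [-22, 0, -3.3], "dr": [0, 0, 0], "jaw": 1},
    {"slide": [-30, 0, -4.5], "dr": [0, 0, 0], "jaw": 1},
    {"slide": [-40, 0, -6.1], "dr": [0, 0, 0], "jaw": 1},
    {"slide": [-50, 0, -7.6], "dr": [0, 0, 0], "jaw": 1},
    {"slide": [-60, 0, -9.1], "dr": [0, 0, 0], "jaw": 1},
    {"slide": [-67, 0, -10.1], "dr": [0, 0, 0], "jaw": 1},
    {"slide": [-69.2, 0, -10.5], "dr": [0, 0, 0], "jaw": 1},
    {"slide": [-69.2, 0, -10.5], "dr": [0, 0, 0], "jaw": 1}
  ]
}}

```text
t: 40.5
tool_pos: [0.6488, 0.0848, 0.3877]
orientation: [-1.866, -2.375, -0.14]
force: [-1.2, 0.7, -4.4]
opening: 0.0484
gripper_force: 30.0
```

```bash
python3 - <<'E'
from h import *
s=read_state(); print(s['t'],s['tool_pos'],s['force'],s['opening'])
a=inc(.24,.15,[.6698,-.2895,.165]); inc(.24,.15,[.6698,-.2895,.0858],a)
E
```

```text
40.5 [0.64880966 0.08483146 0.38773681] [-1.1660414   0.69605707 -4.42331751] 0.04837583197864145
slide [-397.8  -68.2   -1.9] dr [ 0.    -0.    -0.001]
slide [-11.8   0.   78.3] dr [0. 0. 0.]
```

>>> {"op": "servo_tool", "data": {
  "increments": [
    {"slide": [-8, -1.4, 0], "dr": [0, 0, 0], "jaw": 1},
    {"slide": [-30, -5.1, -0.1], "dr": [0, 0, 0], "jaw": 1},
    {"slide": [-65, -11.1, -0.3], "dr": [0, 0, 0], "jaw": 1},
    {"slide": [-103, -17.6, -0.5], "dr": [0, 0, 0], "jaw": 1},
    {"slide": [-142, -24.3, -0.7], "dr": [0, 0, 0], "jaw": 1},
    {"slide": [-181, -31, -0.9], "dr": [0, 0, 0], "jaw": 1},
    {"slide": [-220, -37.7, -1.1], "dr": [0, 0, 0], "jaw": 1},
    {"slide": [-259, -44.4, -1.2], "dr": [0, 0, 0], "jaw": 1},
    {"slide": [-298, -51.1, -1.4], "dr": [0, 0, 0], "jaw": 1},
    {"slide": [-335, -57.4, -1.6], "dr": [0, 0, 0], "jaw": 1},
    {"slide": [-365, -62.6, -1.7], "dr": [0, 0, 0], "jaw": 1},
    {"slide": [-386, -66.2, -1.8], "dr": [0, 0, 0], "jaw": 1},
    {"slide": [-396, -67.9, -1.9], "dr": [0, 0, 0], "jaw": 1},
    {"slide": [-397.8, -68.2, -1.9], "dr": [0, 0, 0], "jaw": 1},
    {"slide": [-397.8, -68.2, -1.9], "dr": [0, 0, 0], "jaw": 1},
    {"slide": [-397.8, -68.2, -1.9], "dr": [0, 0, 0], "jaw": 1}
  ]
}}

```text
t: 42.1
tool_pos: [0.6763, -0.3119, 0.3306]
orientation: [-1.863, -2.377, -0.141]
force: [0.3, -0.1, -5.0]
opening: 0.0484
gripper_force: 30.0
```

>>> {"op": "servo_tool", "data": {
  "increments": [
    {"slide": [-0.6, 0, 4], "dr": [0, 0, 0], "jaw": 1},
    {"slide": [-1.8, 0, 12], "dr": [0, 0, 0], "jaw": 1},
    {"slide": [-3.3, 0, 22], "dr": [0, 0, 0], "jaw": 1},
    {"slide": [-5, 0, 33], "dr": [0, 0, 0], "jaw": 1},
    {"slide": [-6.6, 0, 44], "dr": [0, 0, 0], "jaw": 1},
    {"slide": [-8.2, 0, 54], "dr": [0, 0, 0], "jaw": 1},
    {"slide": [-9.7, 0, 64], "dr": [0, 0, 0], "jaw": 1},
    {"slide": [-10.8, 0, 71], "dr": [0, 0, 0], "jaw": 1},
    {"slide": [-11.3, 0, 75], "dr": [0, 0, 0], "jaw": 1},
    {"slide": [-11.3, 0, 75], "dr": [0, 0, 0], "jaw": 1},
    {"slide": [-11.3, 0, 75], "dr": [0, 0, 0], "jaw": 1}
  ]
}}

```text
t: 43.2
tool_pos: [0.676, -0.3134, 0.2548]
orientation: [-1.865, -2.376, -0.14]
force: [0.8, 0.5, -4.0]
opening: 0.0484
gripper_force: 30.0
```

```bash
python3 - <<'E'
from h import *
s=read_state(); R=Ro.from_rotvec(s['orientation']).as_matrix(); print(s['t'],'g',s['tool_pos']+.167*R[:,2],s['force'],s['opening'])
im,d,W,_=cloud('wrist'); b=W.reshape(-1,3);b=b[np.isfinite(b).all(1)]
c=b[(abs(b[:,0]-.67)<.06)&(abs(b[:,1]+.29)<.06)]
f=c[c[:,2]<.012]; k=c[(c[:,2]>.05)&(c[:,2]<.075)]
print('floor',np.median(f[:,2]),len(f),'blocktop',np.percentile(k[:,2],[5,50,95]),len(k))
E
```

```text
43.2 g [ 0.67019691 -0.28915985  0.08964829] [ 0.84575959  0.51916574 -4.03337082] 0.04837544726791223
floor 0.004373777038041633 11408 blocktop [0.05719735 0.06363062 0.06909886] 3588
```

>>> {"op": "servo_tool", "data": {
  "increments": [
    {"slide": [-0.3, 0, 2], "dr": [0, 0, 0], "jaw": 1},
    {"slide": [-0.6, 0, 4], "dr": [0, 0, 0], "jaw": 1},
    {"slide": [-0.9, 0, 6], "dr": [0, 0, 0], "jaw": 1},
    {"slide": [-1.1, 0, 7.2], "dr": [0, 0, 0], "jaw": 1},
    {"slide": [-1.2, 0, 7.9], "dr": [0, 0, 0], "jaw": 1},
    {"slide": [-1.2, 0, 7.9], "dr": [0, 0, 0], "jaw": 1},
    {"slide": [-1.2, 0, 7.9], "dr": [0, 0, 0], "jaw": 1}
  ]
}}

```text
t: 43.95
tool_pos: [0.6759, -0.3133, 0.2463]
orientation: [-1.865, -2.376, -0.14]
force: [-0.5, 0.8, -4.8]
opening: 0.0485
gripper_force: 30.0
```

>>> {"op": "servo_tool", "data": {
  "increments": [
    {"slide": [-0.04, 0, 0.25], "dr": [0, 0, 0], "jaw": 1},
    {"slide": [-0.08, 0, 0.5], "dr": [0, 0, 0], "jaw": 1},
    {"slide": [-0.08, 0, 0.5], "dr": [0, 0, 0], "jaw": 1}
  ]
}}

```text
t: 44.25
tool_pos: [0.6759, -0.3133, 0.2459]
orientation: [-1.865, -2.376, -0.14]
force: [-0.1, 1.2, -5.1]
opening: 0.0483
gripper_force: 30.0
```

>>> {"op": "servo_tool", "data": {
  "increments": [
    {"slide": [-0.04, 0, 0.25], "dr": [0, 0, 0], "jaw": 1},
    {"slide": [-0.08, 0, 0.5], "dr": [0, 0, 0], "jaw": 1},
    {"slide": [-0.08, 0, 0.5], "dr": [0, 0, 0], "jaw": 1}
  ]
}}

```text
t: 44.55
tool_pos: [0.6759, -0.3133, 0.2454]
orientation: [-1.865, -2.376, -0.14]
force: [-0.1, -0.3, -4.0]
opening: 0.0481
gripper_force: 30.0
```

>>> {"op": "servo_tool", "data": {
  "increments": [
    {"slide": [-0.04, 0, 0.25], "dr": [0, 0, 0], "jaw": 1},
    {"slide": [-0.08, 0, 0.5], "dr": [0, 0, 0], "jaw": 1},
    {"slide": [-0.08, 0, 0.5], "dr": [0, 0, 0], "jaw": 1}
  ]
}}

```text
t: 44.85
tool_pos: [0.6759, -0.3134, 0.2454]
orientation: [-1.865, -2.376, -0.14]
force: [-2.4, -0.3, 1.2]
opening: 0.0481
gripper_force: 30.0
```

>>> {"op": "servo_tool", "data": {
  "increments": [
    {"slide": [-0.04, 0, 0.25], "dr": [0, 0, 0], "jaw": 1},
    {"slide": [-0.06, 0, 0.4], "dr": [0, 0, 0], "jaw": 1},
    {"slide": [-0.06, 0, 0.4], "dr": [0, 0, 0], "jaw": 1}
  ]
}}

```text
t: 45.15
tool_pos: [0.6759, -0.3135, 0.2454]
orientation: [-1.865, -2.376, -0.14]
force: [-4.4, 0.3, 5.2]
opening: 0.0483
gripper_force: 30.0
```

>>> {"op": "servo_tool", "data": {
  "increments": [
    {"slide": [-0.04, 0, 0.25], "dr": [0, 0, 0], "jaw": 1},
    {"slide": [-0.04, 0, 0.3], "dr": [0, 0, 0], "jaw": 1},
    {"slide": [-0.04, 0, 0.3], "dr": [0, 0, 0], "jaw": 1}
  ]
}}

```text
t: 45.45
tool_pos: [0.6759, -0.3135, 0.2453]
orientation: [-1.865, -2.376, -0.14]
force: [-5.2, 1.7, 7.4]
opening: 0.0486
gripper_force: 30.0
```

>>> {"op": "servo_tool", "data": {
  "increments": [
    {"slide": [0.05, 0, -0.3], "dr": [0, 0, 0], "jaw": 1},
    {"slide": [0.09, 0, -0.6], "dr": [0, 0, 0], "jaw": 1},
    {"slide": [0.1, 0, -0.7], "dr": [0, 0, 0], "jaw": 1},
    {"slide": [0.1, 0, -0.7], "dr": [0, 0, 0], "jaw": 1}
  ]
}}

```text
t: 45.85
tool_pos: [0.676, -0.3135, 0.2454]
orientation: [-1.865, -2.376, -0.14]
force: [-5.0, -0.5, 5.7]
opening: 0.0486
gripper_force: 30.0
```

>>> {"op": "servo_tool", "data": {
  "increments": [
    {"slide": [0, 0, 0], "dr": [0, 0, 0], "jaw": 1},
    {"slide": [0, 0, 0], "dr": [0, 0, 0], "jaw": 1}
  ],
  "force": 10
}}

```text
t: 46.05
tool_pos: [0.6759, -0.3136, 0.2453]
orientation: [-1.866, -2.376, -0.14]
force: [-5.0, -0.7, 5.9]
opening: 0.0488
gripper_force: 10.0
```

>>> {"op": "servo_tool", "data": {
  "increments": [
    {"slide": [0, 0, 0], "dr": [0, 0, 0], "jaw": 1},
    {"slide": [0, 0, 0], "dr": [0, 0, 0], "jaw": 0.46},
    {"slide": [0, 0, 0], "dr": [0, 0, 0], "jaw": 0.43},
    {"slide": [0, 0, 0], "dr": [0, 0, 0], "jaw": 0.38},
    {"slide": [0, 0, 0], "dr": [0, 0, 0], "jaw": 0.3},
    {"slide": [0, 0, 0], "dr": [0, 0, 0], "jaw": 0.15},
    {"slide": [0, 0, 0], "dr": [0, 0, 0], "jaw": 0},
    {"slide": [0, 0, 0], "dr": [0, 0, 0], "jaw": 0},
    {"slide": [0, 0, 0], "dr": [0, 0, 0], "jaw": 0},
    {"slide": [0, 0, 0], "dr": [0, 0, 0], "jaw": 0}
  ],
  "force": 3
}}

```text
t: 47.05
tool_pos: [0.6759, -0.3133, 0.2448]
orientation: [-1.865, -2.376, -0.14]
force: [0.2, -0.4, -0.1]
opening: 0.0927
gripper_force: 0.0
```

>>> {"op": "servo_tool", "data": {
  "increments": [
    {"slide": [0, 0, -4], "dr": [0, 0, 0], "jaw": 0},
    {"slide": [0, 0, -14], "dr": [0, 0, 0], "jaw": 0},
    {"slide": [0, 0, -30], "dr": [0, 0, 0], "jaw": 0},
    {"slide": [0, 0, -55], "dr": [0, 0, 0], "jaw": 0},
    {"slide": [0, 0, -85], "dr": [0, 0, 0], "jaw": 0},
    {"slide": [0, 0, -115], "dr": [0, 0, 0], "jaw": 0},
    {"slide": [0, 0, -140], "dr": [0, 0, 0], "jaw": 0},
    {"slide": [0, 0, -150], "dr": [0, 0, 0], "jaw": 0},
    {"slide": [0, 0, -150], "dr": [0, 0, 0], "jaw": 0},
    {"slide": [0, 0, -150], "dr": [0, 0, 0], "jaw": 0}
  ]
}}

```text
t: 48.05
tool_pos: [0.6811, -0.335, 0.3923]
orientation: [-1.865, -2.375, -0.14]
force: [-0.3, 1.2, -0.8]
opening: 0.0931
gripper_force: 0.0
```

```bash
python3 - <<'E'
from h import *
im,d,W,_=cloud('side'); save('s3.png',cv2.resize(im[200:400,200:450],(750,600)))
b=W.reshape(-1,3);b=b[np.isfinite(b).all(1)]
c=b[(abs(b[:,0]-.67)<.06)&(abs(b[:,1]+.289)<.05)&(b[:,2]>.02)&(b[:,2]<.13)]; print(cv2.minAreaRect(c[:,:2].astype(np.float32)),c[:,2].max())
print(read_state()['t'],read_state()['force'],read_state()['opening'])
E
```

```text
((0.6692947149276733, -0.29094842076301575), (0.06197773292660713, 0.02827899344265461), 11.100580215454102) 0.11453533306311617
48.1 [ 0.22597832 -0.08367526 -0.78637683] 0.09313796022599838
```

View pics/s3.png

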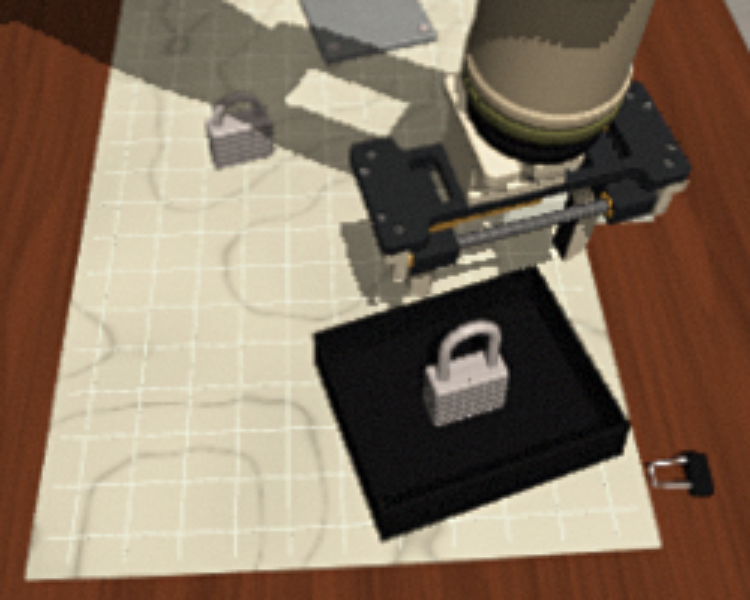

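The padlock stands upright in the tray at (468,375). The gripper is clear, and the short padlock is still in place at (238,135).

```bash
python3 -c "
from plant import close_job; print(close_job())"
```

```text
the job is handed in; nothing more can be done
None
```

I hung the long-shackle padlock on the scale (about 5 N), left it untouched for about 7 s and saw it at rest, lifted it off and stood it upright in the black tray; I handed the job in at about 48 s with no verdict returned. While centring it on the hook, a sideways nudge briefly pushed on the prong with about 5 N (roughly 7 N in total, against the 9 N limit).

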